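# Shut the incubator's open chamber lids

## Task

Two of the three chamber lids of the white benchtop incubator were left standing open. With closed fingertips push each of them over from its outer side and press it down until it is fully shut, smoothly and without slamming it. Pinch or lift nothing, keep off the bare metal on the lids' inner side, and leave the third lid, the dishes and everything else on the bench as they are.

Things in the scene. Friction and masses are not known exactly. Their poses are not given: they have to be found in the camera images.
- incubator: White benchtop incubator, fixed to the bench: 300 mm deep, 460 mm wide, its deck about 100 mm high. Origin: centre of its underside; its x axis points from the sloping control panel at its front (towards the robot at yaw 0) to its rear deck, y along its width, z up. Three chambers lie side by side along its y axis, 130 mm apart, in any order.
- lid_a (a joint): Hinge angle (rad) of the lid of chamber a: 0 = fully closed, grows as the lid opens, stops at 1.92; 1.57 = lid standing straight up, more = leaning over the rear deck. This lid starts open. The stiff hinge keeps the lid at any angle; near upright it takes about 3 N at the front edge to push it shut, near closed about 1 N.
- lid_a_hinge (a point): Middle of lid a's hinge line, 108 mm above the bench; does not move. Axes as the incubator's (hinge line along y). Closed, the 116 mm wide lid reaches 142 mm from here towards -x, plus a 92 mm wide, 11 mm long finger lip; its outer face is 18 mm above the hinge line, and a raised panel (92 mm wide, 12 to 130 mm from the hinge line) 22 mm.
- lid_a_edge (a point): Middle of the front (free) edge of lid a, on its outer face, just inside the finger lip: 142 mm from the hinge line and 18 mm to the outside. Moves with the lid; its z axis is the outward normal of the lid's outer face.
- plate_a: Bare metal lining with a heating plate, 4 mm thick, over the whole inner side (underside when closed) of lid a, its finger lip included; not to be touched. Origin: on the lid's inner face, 74 mm from the hinge line.
- lid_b (a joint): Hinge angle (rad) of the lid of chamber b: 0 = fully closed, grows as the lid opens, stops at 1.92; 1.57 = lid standing straight up, more = leaning over the rear deck. This lid starts open. The stiff hinge keeps the lid at any angle; near upright it takes about 3 N at the front edge to push it shut, near closed about 1 N.
- lid_b_hinge (a point): Middle of lid b's hinge line, 108 mm above the bench; does not move. Axes as the incubator's (hinge line along y). Closed, the 116 mm wide lid reaches 142 mm from here towards -x, plus a 92 mm wide, 11 mm long finger lip; its outer face is 18 mm above the hinge line, and a raised panel (92 mm wide, 12 to 130 mm from the hinge line) 22 mm.
- lid_b_edge (a point): Middle of the front (free) edge of lid b, on its outer face, just inside the finger lip: 142 mm from the hinge line and 18 mm to the outside. Moves with the lid; its z axis is the outward normal of the lid's outer face.
- plate_b: Bare metal lining with a heating plate, 4 mm thick, over the whole inner side (underside when closed) of lid b, its finger lip included; not to be touched. Origin: on the lid's inner face, 74 mm from the hinge line.
- lid_c (a joint): Hinge angle (rad) of the lid of chamber c: 0 = fully closed, grows as the lid opens, stops at 1.92; 1.57 = lid standing straight up, more = leaning over the rear deck. This lid starts closed, with the stack of dishes on it. The stiff hinge keeps the lid at any angle; near upright it takes about 3 N at the front edge to push it shut, near closed about 1 N.
- lid_c_hinge (a point): Middle of lid c's hinge line, 108 mm above the bench; does not move. Axes as the incubator's (hinge line along y). Closed, the 116 mm wide lid reaches 142 mm from here towards -x, plus a 92 mm wide, 11 mm long finger lip; its outer face is 18 mm above the hinge line, and a raised panel (92 mm wide, 12 to 130 mm from the hinge line) 22 mm.
- lid_c_edge (a point): Middle of the front (free) edge of lid c, on its outer face, just inside the finger lip: 142 mm from the hinge line and 18 mm to the outside. Moves with the lid; its z axis is the outward normal of the lid's outer face.
- plate_c: Bare metal lining with a heating plate, 4 mm thick, over the whole inner side (underside when closed) of lid c, its finger lip included; not to be touched. Origin: on the lid's inner face, 74 mm from the hinge line.
- dish_a: Clear culture dish with cover, 54 mm diameter, 14 mm high, loose on the floor of open chamber a (floor 62 mm above the bench). Origin: centre of its underside.
- dish_b: Clear culture dish with cover, 54 mm diameter, 14 mm high, loose on the floor of open chamber b (floor 62 mm above the bench). Origin: centre of its underside.
- dish_stack: Two stacked clear dishes, 60 mm diameter, 28 mm high, standing loose on closed lid c. Origin: centre of the underside.
- logger: Grey data logger, 30 x 62 x 16 mm, lying loose on the incubator's rear deck behind the hinges. Origin: centre of its underside.
- media_bottle: Clear bottle with white cap, 62 mm diameter, 135 mm high, on the bench. Origin: centre of its underside.
- specimen_jar: Clear jar with white cap, 60 mm diameter, 70 mm high, on the bench. Origin: centre of its underside.
- tube_rack: Grey rack 75 x 200 mm with five capped tubes, 106 mm high, on the bench. Origin: centre of its underside.
- tip_box: Pipette tip box, 85 x 122 mm, 66 mm high, grey with clear cover, on the bench. Origin: centre of its underside.
- marker: Marker pen, 137 mm long, 14 mm thick, lying on the bench. Origin: on the bench below its middle.
Mind the look-alikes: they are no part of the job. Leave any turquoise look-alike of the dish_a alone.

How it is judged:
At the end, for the whole second after the job is handed in: All three lids are shut to within 0.035 rad (5 mm at the front edge); the dishes in the chambers are within 12 mm, and the dish stack, logger, bottle, jar, rack, tip box and marker within 25 mm, of where they started, the dishes at rest (value of joint each of lid_a, lid_b, lid_c below 0.035 rad and distance of each of dish_a, dish_b from where it was at the start of the episode below 0.012 m and distance of each of dish_stack, logger, media_bottle, specimen_jar, tube_rack, tip_box, marker from where it was at the start of the episode below 0.025 m and linear speed of each of dish_a, dish_b, dish_stack below 0.02 m/s); the robot touches nothing.
It fails at once if a lid is slammed (swings shut faster than 2.5 rad/s) (velocity of joint any of lid_a, lid_b, lid_c below -2.5 rad/s).
It fails at once if the fingers touch the bare metal lining on a lid's inner side, as a pinch would (contact force between the fingers and plate_a above 0.5 N or contact force between the fingers and plate_b above 0.5 N or contact force between the fingers and plate_c above 0.5 N).
It fails at once if the closed third lid is opened (value of joint lid_c above 0.08 rad).
It fails at once if a dish in a chamber is touched, or moved by more than 12 mm (distance of any of dish_a, dish_b from where it was at the start of the episode above 0.012 m or contact force between any of the arm, the fingers and dish_a above 0.5 N or contact force between any of the arm, the fingers and dish_b above 0.5 N).
It fails at once if something else on the bench is lifted, carried or shoved by more than 25 mm (distance of any of dish_stack, logger, media_bottle, specimen_jar, tube_rack, tip_box, marker from where it was at the start of the episode above 0.025 m).
It also fails if it takes over 51 s, if anything falls off the work surface, if the arm or the gripper's body presses on something with over 40 N, if the wrist force passes 120 N, or if a joint passes its speed limit or range.

## Robot

A 6-joint arm with a two-finger parallel gripper is mounted at the origin on the work surface. World frame = base frame: x ahead of the robot, y to its left, z up, the work surface at z = 0. Lengths are in m, angles in rad, forces in N, time in s.
With the tool pointing down it reaches from about 0.35 to 1 m from the base axis. Payload 7.1 kg.
Tool frame: the origin (TCP) lies between the finger pads; the fingertips stand 22 mm ahead of it and the grasp point (between the pads) lies 3 mm ahead of it; z points along the fingers, y is the line along which they close (so a half turn about z gives the same grasp; the last joint's range is limited). The gripper opens to 85 mm and grips with 20 to 120 N. Pads are 22 mm wide; open, the fingers measure 114 mm over their backs; the gripper's body (76 mm by 85 mm) begins 54 mm behind the grasp point. The pads swing forward as they close: fully open they stand 13 mm farther back than shut.
Start: joints at [1.305, 0.423, 1.63, -0, 1.089, -0.019], TCP at [0.153, 0.606, 0.253] pointing down, gripper open.
Joint ranges: [-3, 3], [-0.9, 2.11], [0.09, 2.58], [-1.31, 4.45], [0.11, 2.69], [-2.54, 2.54]. Speed limits (rad/s): [2.39, 2.39, 3.01, 3.14, 3.14, 3.14].

## Interface

Orientations are given as a unit quaternion [w, x, y, z].
In Python, from bench import robot gives the robot as it stands.
- The arm moves only by the tool apply_moves, never from a script. Its argument "plan" is a list of rows, each a list of 2 entries, a list of its own where there are three numbers: the shift along the tool's x, y, z in cm, then the turn, a rotation vector about the tool's x, y, z in rad. A call has 1 to 20 rows; each row shifts and turns the commanded pose from where the row before left it, along the tool's axes as they then stand; what a row does not reach is not made up. A row lasts 1/12 s, in which the tool goes at most 41.7 mm and 7.16 degrees, less where a joint would pass 70% of its speed; a pose out of reach is approached as far as the arm can. A call with a gripper value outside its range is refused whole. "fingers" is the finger opening in cm, from 0 to 8.54, set as the call begins (left out, the last holds). The fingers move at their own pace and stop on an object; "grip_force" is the grip in N (left out, the last holds). Time passes only in rows, so rows that do not move let the fingers close. It gives the time, the measured TCP pose, the force, the opening and the grip force at its end, in the units of the state.
- robot.read_state(): the state, without advancing time (a new reading comes with each control period).
- robot.snapshot(name): name is "scene" or "top" or "wrist"; returns (picture, depth): 400x640x3 uint8, red, green, blue; 400x640 float32, m along the optical axis (not along the pixel's ray), 0 where there is no reading.
- robot.get_calibration(name): a dict with "fx", "fy", "cx", "cy" (pixels), "k1" (the pictures are not rectified: a ray, as slopes to the right and down, at radius r is drawn at 1 + k1 r^2 times it, then the intrinsics apply), "R" (3x3) and "t" (3): a world point X has camera coordinates R X + t; the wrist camera has in their place "T_tool_cam" (4x4, takes a point from camera to tool coordinates, whose origin is the TCP and whose axes are the flange's). Camera axes: x right, y down, z forward; pixel columns grow to the right and rows downward; lengths in m; the calibration is good to about 2 mm. A picture is of the moment at which its call begins: read the wrist's pose just before it. get_calibration takes no time and is no camera call.
- robot.sign_off(): hands the job in; it is judged then, once.
Trained networks look in the newest picture that a camera, given by its name, has taken for a name from the list of things; names that differ only in an ending like _2 or _b are one class to them, and where a whole thing is asked for, a point or a joint stands for the part that bears it (a point fixed in the world has none). Each returns a list of dicts, best first, with "score" (0 to 1); they miss things now and then, are a little off and sometimes report something else, mostly with a low value. They report only what shows in the picture. A call takes as long as a camera call. They do not tell look-alikes from the thing itself.
- robot.search_frame(camera, label): "position" ([column, row] in pixels, amid what is visible of it).
The state is a dict: "t": time; "joints": joint angles; "qd": joint speeds; "effort": joint torques, N m; "tcp_pos": TCP position; "tcp_rot": TCP orientation; "ft_force": force on the tool from outside, world axes, zero at the start; "moment": the same for the moment, N m; "opening": finger opening in m; "grasp_force": force on a finger pad.
Only numpy, scipy, OpenCV 4.12 (cv2) and the standard library are available. Lean on these libraries where they do the work, as an engineer would, in place of code of your own. Each camera call takes 0.05 s, during which the arm holds its last target. There are 200 camera calls.

## Working session

There is one attempt and no reset: what is moved stays moved. The work goes in short steps, Python scripts to look and compute and a tool call to move; the robot and the scene stay as the last step left them, time stands still between calls to the robot, and variables do not carry over. Pictures are saved under pics/ and viewed, at most 10 in all, crops included, and the job is handed in when it is done.

Besides the shell and the picture viewer there is one more tool, called after "Request:" by a JSON object that holds its "name" and its "arguments", one argument or row to a line. apply_moves: Moves the arm, as the interface text tells. Its arguments: {"type":"object","properties":{"plan":{"type":"array"},"fingers":{"type":"number"},"grip_force":{"type":"number"}},"required":["plan"]}

```bash
mkdir -p pics
cat > h.py <<'E'
import numpy as np, cv2
from bench import robot
def world(name,depth,uv,state=None):
    c=robot.get_calibration(name); uv=np.atleast_2d(np.array(uv,float))
    out=[]
    K=np.array([[c['fx'],0,c['cx']],[0,c['fy'],c['cy']],[0,0,1]])
    n=cv2.undistortPoints(uv.reshape(-1,1,2),K,np.array([c['k1'],0,0,0,0.])).reshape(-1,2)
    d=np.array([depth[int(round(v)),int(round(u))] for u,v in uv])
    P=np.c_[n*d[:,None],d]
    return (P-np.array(c['t']))@np.array(c['R'])
def save(n,p): cv2.imwrite('pics/'+n,p[:,:,::-1])
E
python3 - <<'E'
from h import *
print(robot.read_state())
for n in ['scene','top']:
    p,d=robot.snapshot(n); save(n+'0.png',p); np.save(n+'_d.npy',d); np.save(n+'_p.npy',p)
    for l in ['incubator','lid_a','lid_c','plate_a','dish_a','dish_stack','logger','media_bottle','specimen_jar','tube_rack','tip_box','marker']:
        for r in robot.search_frame(n,l)[:4]:
            if r['score']>.3: print(n,l,np.round(r['position']),round(r['score'],2),np.round(world(n,d,r['position'])[0],3))
E
```

```text
{'t': 0.0, 'joints': array([ 1.30500312e+00,  4.23857080e-01,  1.63075823e+00, -6.12091501e-06,
        1.08859040e+00, -1.89943982e-02]), 'qd': array([ 8.54980616e-04, -4.20437311e-04, -1.56402366e-04, -7.23971788e-05,
        1.48301998e-03, -1.11400001e-03]), 'effort': array([-1.29294109e-03, -5.57394040e+01, -2.81741488e+01, -4.08790936e-05,
        7.59517599e-03,  1.07248073e-05]), 'tcp_pos': array([0.1525168 , 0.60553824, 0.25250872]), 'tcp_rot': array([-1.11774294e-04,  1.23085014e-01,  9.92395802e-01, -7.98752102e-04]), 'ft_force': array([ 0.42869916, -0.24544434,  0.41970963]), 'moment': array([0.00977336, 0.01791907, 0.00643555]), 'grasp_force': 0.0, 'opening': 0.0851054768364231}
scene incubator [306. 224.] 0.66 [ 0.598 -0.067  0.101]
scene incubator [351. 178.] 0.47 [0.545 0.111 0.132]
scene lid_a [319. 190.] 0.78 [ 0.581 -0.019  0.196]
scene lid_a [280. 211.] 0.76 [ 0.588 -0.135  0.19 ]
scene lid_a [345. 180.] 0.74 [0.541 0.093 0.134]
scene lid_c [319. 190.] 0.78 [ 0.581 -0.019  0.196]
scene lid_c [280. 211.] 0.76 [ 0.588 -0.135  0.19 ]
scene lid_c [345. 180.] 0.74 [0.5
[... 1077 characters left out ...]
[ 0.523 -0.022  0.079]
top dish_a [428. 246.] 0.73 [ 0.448 -0.32   0.014]
top dish_a [372. 209.] 0.7 [ 0.546 -0.157  0.079]
top dish_a [388. 149.] 0.64 [ 0.728 -0.217  0.013]
top dish_stack [264. 212.] 0.96 [0.524 0.116 0.158]
top dish_stack [317. 191.] 0.63 [ 0.562 -0.012  0.239]
top dish_stack [463. 275.] 0.43 [ 0.369 -0.418  0.013]
top logger [303. 176.] 0.55 [0.625 0.025 0.12 ]
top logger [320. 255.] 0.42 [ 0.424 -0.02   0.104]
top media_bottle [150. 245.] 0.91 [0.446 0.421 0.102]
top specimen_jar [456. 173.] 0.79 [ 0.647 -0.392  0.066]
top tube_rack [158. 185.] 0.57 [0.614 0.43  0.054]
top tip_box [462. 274.] 0.64 [ 0.372 -0.416  0.011]
top marker [461. 273.] 0.74 [ 0.374 -0.414  0.014]
```

```bash
python3 -c "
import cv2,numpy as np
" ; ls pics
```

```text
scene0.png
top0.png
```

View pics/scene0.png

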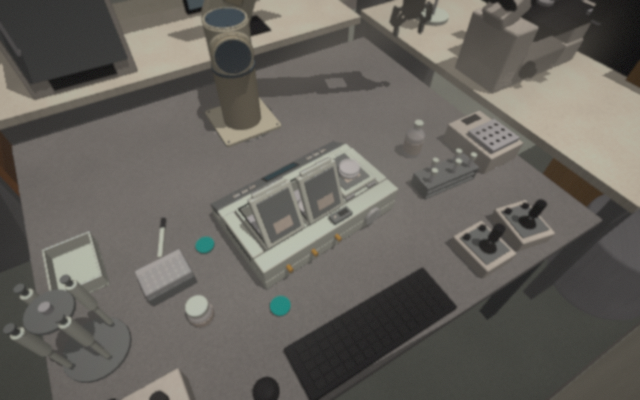

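View pics/top0.png

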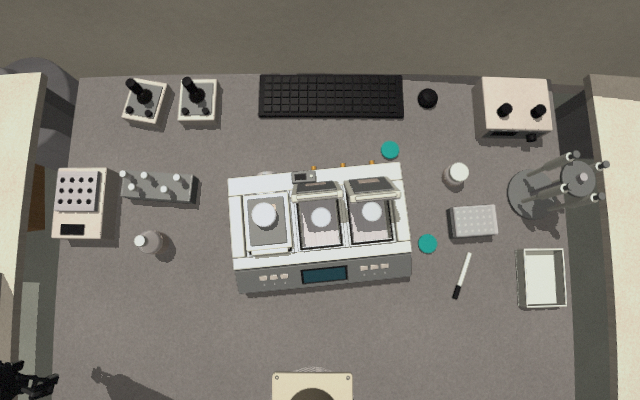

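The scene camera looks from the rear and sees the outer faces of the two open lids at (275,212) and (320,192). The lid at (349,170) is closed and carries the dish stack, and the logger sits at (340,215). The top view shows the dishes in the chambers at (321,217) and (372,211). The turquoise look-alikes lie outside at (390,150) and (428,243). Next I'll fit the geometry.

```bash
cat > fit.py <<'E'
from h import *
def cloud(n):
    d=np.load(n+'_d.npy'); v,u=np.nonzero(d>0); P=world(n,d,np.c_[u,v]); return P,np.c_[u,v]
def fitplane(P):
    m=np.ones(len(P),bool)
    for _ in range(8):
        c=P[m].mean(0); n=np.linalg.svd(P[m]-c,full_matrices=False)[2][2]; r=(P-c)@n
        m=abs(r)<max(.0035,1.5*np.median(abs(r[m])) if _<3 else 0)
    return c,n*np.sign(n[0]),m
E
python3 - <<'E'
from fit import *
for n in ['scene','top']:
    c=robot.get_calibration(n); print(n,'cam pos',np.round(-np.array(c['R']).T@np.array(c['t']),2))
T,_=cloud('top')
# deck top at ~0.1 : extent via min area rect over z .09-.16
m=(T[:,2]>.08)&(T[:,2]<.17)&(abs(T[:,1])<.3)&(T[:,0]>.3)&(T[:,0]<.75)
print('rect',cv2.minAreaRect((T[m][:,:2]*1000).astype(np.float32)))
m=(T[:,2]>.085)&(T[:,2]<.115)&(abs(T[:,1])<.3)&(T[:,0]>.3)&(T[:,0]<.75)
r=cv2.minAreaRect((T[m][:,:2]*1000).astype(np.float32)); print(r, cv2.boxPoints(r))
S,_=cloud('scene')
m=(S[:,2]>.145)&(S[:,2]<.28)&(S[:,0]>.5)&(S[:,0]<.68)&(S[:,1]>-.22)&(S[:,1]<.06)
L=S[m]; ys=L[:,1]; print('hist',np.histogram(ys,28))
for lo,hi in [(-.19,-.085),(-.06,.04)]:
    Q=L[(ys>lo)&(ys<hi)]
    c,nn,mm=fitplane(Q); print(len(Q),mm.sum(),c,nn,'zmax',np.percentile(Q[:,2],[50,98,100]),'yaw',np.arctan2(nn[1],nn[0]),'lean from vertical',np.arcsin(nn[2]),'y',Q[mm][:,1].min(),Q[mm][:,1].max())
E
```

```text
scene cam pos [ 1.13 -0.36  0.95]
top cam pos [ 0.41 -0.02  1.08]
rect ((508.6003112792969, -14.765060424804688), (292.1551208496094, 467.0433654785156), 3.855074644088745)
((515.9138793945312, -14.263931274414062), (285.14447021484375, 461.0023193359375), 5.64829158782959) [[ 351.34753  201.0859 ]
 [ 396.7202  -257.67816]
 [ 680.4802  -229.61377]
 [ 635.10754  229.1503 ]]
hist (array([163, 181, 174, 167, 170, 171, 162, 165, 165, 158, 153, 137, 125,
        13,  83, 157, 159, 142, 140, 136, 145, 129, 132, 137, 127, 132,
        90,  70]), array([-0.2003172 , -0.19139623, -0.18247527, -0.1735543 , -0.16463333,
       -0.15571236, -0.1467914 , -0.13787043, -0.12894946, -0.1200285 ,
       -0.11110753, -0.10218656, -0.09326559, -0.08434463, -0.07542366,
       -0.06650269, -0.05758172, -0.04866076, -0.03973979, -0.03081882,
       -0.02189785, -0.01297689, -0.00405592,  0.00486505,  0.01378602,
        0.02270698,  0.03162795,  0.04054892,  0.04946989]))
1894 1644 [ 0.5802346  -0.13971124  0.20192861] [0.87011143 0.09640208 0.48333501] zmax [0.20462317 0.25064301 0.2528456 ] yaw 0.1103427768110691 lean from vertical 0.5044602654731151 y -0.18974156476712106 -0.08504804919894592
1498 1311 [ 0.57646667 -0.01205159  0.20405858] [0.91662346 0.09080597 0.38930156] zmax [0.20882929 0.25602452 0.25860882] yaw 0.09874354606053946 lean from vertical 0.39987321222941336 y -0.05999308343353154 0.03958396493590312
```

Lid-like candidates in the top view are the lids standing open at (317,191) and (367,191), and the closed lid carrying the stack at (269,229). I choose the two open ones; the turquoise dishes at (390,150) and (428,243) are no part of the job. Next I'll refine the hinge positions and check the choice in one crop.

```bash
cat >> fit.py <<'E'
YAW=.1; EX=np.array([np.cos(YAW),np.sin(YAW),0]); EY=np.array([-np.sin(YAW),np.cos(YAW),0])
E
python3 - <<'E'
from fit import *
S,uv=cloud('scene'); T,_=cloud('top')
for nm,W in (('scene',S),('top',T)):
    X=W@EX; Y=W@EY
    m=(W[:,2]>.16)&(W[:,2]<.28)&(X>.5)&(X<.68)&(Y>-.3)&(Y<.01)
    print(nm,np.histogram(Y[m],bins=np.arange(-.3,.012,.01)))
    for lo,hi in ((-.24,-.145),(-.11,-.0)):
        k=m&(Y>lo)&(Y<hi)
        if nm=='scene':
            c,n,mm=fitplane(W[k]); a=np.array([n@EX,n[2]]); a/=np.linalg.norm(a)
            hx=c@EX+(a[1]*(c[2]-.108)-.022)/a[0]
            print('theta',np.arctan2(a[0],a[1]),'hinge X',hx,'yaw',np.arctan2(n[1],n[0]),'Yrange',np.percentile(Y[k],[1,99]))
        print('ztop',W[k][:,2].max(), 'X at top',X[k][W[k][:,2]>W[k][:,2].max()-.006].mean(),'Y at top',np.percentile(Y[k][W[k][:,2]>W[k][:,2].max()-.008],[2,98]))
p=np.load('top_p.npy'); save('crop.png',cv2.resize(p[150:290,220:420],None,fx=4,fy=4,interpolation=cv2.INTER_CUBIC))
E
```

```text
scene (array([  0,   0,   0,   0, 122, 174, 172, 172, 165, 161, 166, 160, 160,
       154, 129, 120,   0, 138, 153, 143, 139, 134, 136, 135, 133, 132,
       126, 113,  90,   2,   0]), array([-3.00000000e-01, -2.90000000e-01, -2.80000000e-01, -2.70000000e-01,
       -2.60000000e-01, -2.50000000e-01, -2.40000000e-01, -2.30000000e-01,
       -2.20000000e-01, -2.10000000e-01, -2.00000000e-01, -1.90000000e-01,
       -1.80000000e-01, -1.70000000e-01, -1.60000000e-01, -1.50000000e-01,
       -1.40000000e-01, -1.30000000e-01, -1.20000000e-01, -1.10000000e-01,
       -1.00000000e-01, -9.00000000e-02, -8.00000000e-02, -7.00000000e-02,
       -6.00000000e-02, -5.00000000e-02, -4.00000000e-02, -3.00000000e-02,
       -2.00000000e-02, -1.00000000e-02,  2.77555756e-16,  1.00000000e-02]))
theta 1.0566270011813015 hinge X 0.5915326289726219 yaw 0.11134485046878609 Yrange [-0.23934951 -0.14591508]
ztop 0.2528455974514827 X at top 0.5326259325299276 Y at top [-0.23760475 -0.15369926]
theta 1.1628778546805274 hinge X 0.5900023032801437 yaw 0.11908422925669472 Yrange [-0.10926801 -0.01179556]
ztop 0.2
[... 337 characters left out ...]
      -2.60000000e-01, -2.50000000e-01, -2.40000000e-01, -2.30000000e-01,
       -2.20000000e-01, -2.10000000e-01, -2.00000000e-01, -1.90000000e-01,
       -1.80000000e-01, -1.70000000e-01, -1.60000000e-01, -1.50000000e-01,
       -1.40000000e-01, -1.30000000e-01, -1.20000000e-01, -1.10000000e-01,
       -1.00000000e-01, -9.00000000e-02, -8.00000000e-02, -7.00000000e-02,
       -6.00000000e-02, -5.00000000e-02, -4.00000000e-02, -3.00000000e-02,
       -2.00000000e-02, -1.00000000e-02,  2.77555756e-16,  1.00000000e-02]))
ztop 0.2551439561912903 X at top 0.5321513040729692 Y at top [-0.23872033 -0.15345504]
ztop 0.26116720399882437 X at top 0.5460728527316582 Y at top [-0.10784554 -0.0232127 ]
```

View pics/crop.png

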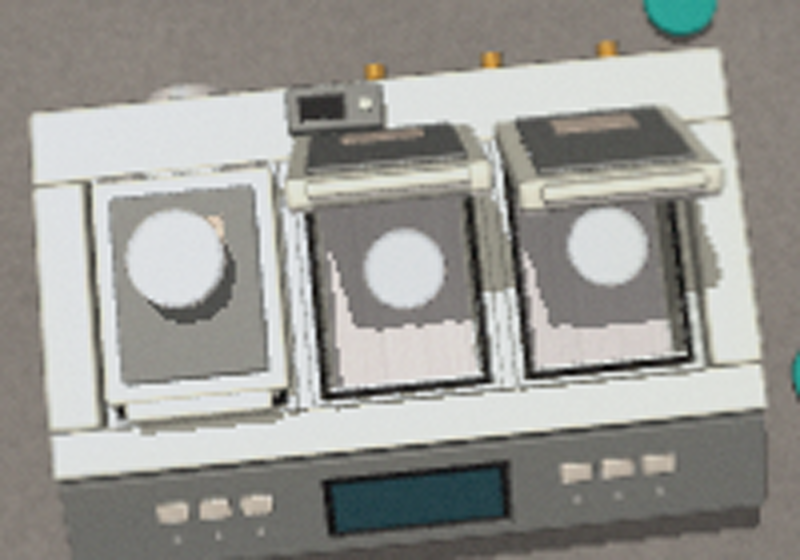

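The crop confirms it: the middle and right lids are open with their outer faces to the rear, and the left lid is closed under the stack. I'll go up and over, with the fingers closed, to behind the middle lid.

Request:
{"name": "apply_moves", "arguments": {
  "plan": [
    [[0,0,-3.5],[0,0,-0.115]],
    [[0,0,-3.5],[0,0,-0.115]],
    [[0,0,-3.5],[0,0,-0.115]],
    [[-2,-3.2,0],[0,0,0]],
    [[-2,-3.2,0],[0,0,0]],
    [[-2,-3.2,0],[0,0,0]],
    [[-2,-3.2,0],[0,0,0]],
    [[-2,-3.2,0],[0,0,0]],
    [[-2,-3.2,0],[0,0,0]],
    [[-2,-3.2,0],[0,0,0]],
    [[-2,-3.2,0],[0,0,0]],
    [[-2,-3.2,0],[0,0,0]],
    [[-2,-3.2,0],[0,0,0]],
    [[-2,-3.2,0],[0,0,0]],
    [[-2,-3.2,0],[0,0,0]],
    [[-2,-3.2,0],[0,0,0]],
    [[-2,-3.2,0],[0,0,0]],
    [[-2,-3.2,0],[0,0,0]],
    [[0,0,0],[0,0,0]]
  ],
  "fingers": 0,
  "grip_force": 20
}}

```text
t: 2.88
tcp_pos: [0.5015, 0.1534, 0.3585]
tcp_rot: [0.001, -0.047, 0.999, -0.001]
ft_force: [0.4, 0.3, -0.1]
opening: 0.0001
grasp_force: 0.0
```

```bash
cat > st.py <<'E'
from fit import *
from scipy.spatial.transform import Rotation as Ro
s=robot.read_state(); p=s['tcp_pos']; q=s['tcp_rot']; R=Ro.from_quat(np.r_[q[1:],q[0]]).as_matrix()
print('t',round(s['t'],2),'X',p@EX,'Y',p@EY,'z',p[2],'open',s['opening'],'F',s['ft_force']); print(np.round(np.array([EX,EY,[0,0,1]])@R,3))
E
python3 st.py
```

```text
t 2.88 X 0.5143135118745101 Y 0.10256564707068944 z 0.35851976241973915 open 9.065079727962216e-05 F [ 0.39146043  0.27498305 -0.08041855]
[[-1.     0.006  0.002]
 [ 0.006  1.    -0.002]
 [-0.002 -0.002 -1.   ]]
```

Request:
{"name": "apply_moves", "arguments": {
  "plan": [
    [[-2.1,-3.4,0],[0,0,0]],
    [[-2.1,-3.4,0],[0,0,0]],
    [[-2.1,-3.4,0],[0,0,0]],
    [[-2.1,-3.4,0],[0,0,0]],
    [[-2.1,-3.4,0],[0,0,0]],
    [[0,0,2.1],[0,0,0]],
    [[0,0,2.1],[0,0,0]],
    [[0,0,2.1],[0,0,0]],
    [[0,0,2.1],[0,0,0]],
    [[0,0,2.1],[0,0,0]],
    [[1,0,0],[0,0,0]],
    [[1,0,0],[0,0,0]],
    [[1,0,0],[0,0,0]],
    [[0,0,0],[0,0,0]]
  ]
}}

```text
t: 4.05
tcp_pos: [0.5879, -0.0041, 0.2547]
tcp_rot: [0.0, -0.049, 0.999, -0.0]
ft_force: [-0.0, 0.3, -0.1]
opening: 0.0
grasp_force: 0.0
```

```bash
python3 st.py
python3 - <<'E'
import numpy as np
for th0 in (1.16,1.06):
    th=np.linspace(th0,0,15); r=.125
    X=.591-r*np.cos(th)+.022*np.sin(th)+.011; z=.108+r*np.sin(th)+.022*np.cos(th)+.022
    print(np.c_[th,X,z].round(4).tolist()); print((np.diff(np.c_[-X,-z],axis=0)*100).round(2).tolist())
E
```

```text
t 4.05 X 0.5845802323635834 Y -0.0627809662281435 z 0.25472137563433117 open 7.184912181124603e-06 F [-0.02856856  0.31113138 -0.09438562]
[[-1.     0.002  0.001]
 [ 0.002  1.    -0.   ]
 [-0.001 -0.    -1.   ]]
[[1.16, 0.5723, 0.2534], [1.0771, 0.5621, 0.2505], [0.9943, 0.5523, 0.2468], [0.9114, 0.5428, 0.2423], [0.8286, 0.5337, 0.237], [0.7457, 0.5251, 0.231], [0.6629, 0.517, 0.2243], [0.58, 0.5095, 0.2169], [0.4971, 0.5026, 0.209], [0.4143, 0.4964, 0.2005], [0.3314, 0.491, 0.1915], [0.2486, 0.4863, 0.1821], [0.1657, 0.4823, 0.1723], [0.0829, 0.4792, 0.1623], [0.0, 0.477, 0.152]]
[[1.01, 0.29], [0.98, 0.37], [0.95, 0.45], [0.91, 0.53], [0.86, 0.6], [0.81, 0.67], [0.75, 0.74], [0.69, 0.8], [0.62, 0.85], [0.55, 0.9], [0.47, 0.94], [0.39, 0.98], [0.31, 1.0], [0.22, 1.03]]
[[1.06, 0.5601, 0.2498], [0.9843, 0.5511, 0.2463], [0.9086, 0.5425, 0.2421], [0.8329, 0.5342, 0.2373], [0.7571, 0.5263, 0.2318], [0.6814, 0.5188, 0.2258], [0.6057, 0.5118, 0.2193], [0.53, 0.5053, 0.2122], [0.4543, 0.4993, 0.2046], [0.3786, 0.494, 0.1966], [0.3029, 0.4893, 0.1883], [0.2271, 0.4852, 0.1796], [0.1514, 0.4817, 0.1706], [0.0757, 0.479, 0.1614], [0.0, 0.477, 0.152]]
[[0.89, 0.35], [0.87, 0.42], [0.83, 0.48], [0.79, 0.54], [0.75, 0.6], [0.7, 0.66], [0.65, 0.71], [0.59, 0.76], [0.54, 0.8], [0.47, 0.84], [0.41, 0.87], [0.34, 0.9], [0.27, 0.92], [0.2, 0.94]]
```

Request:
{"name": "apply_moves", "arguments": {
  "plan": [
    [[0.4,0,0],[0,0,0]],
    [[0.4,0,0],[0,0,0]],
    [[0.4,0,0.1],[0,0,0]],
    [[0.5,0,0.15],[0,0,0]],
    [[0.5,0,0.15],[0,0,0]],
    [[1,0,0.4],[0,0,0]],
    [[0.95,0,0.45],[0,0,0]],
    [[0.9,0,0.55],[0,0,0]],
    [[0.85,0,0.6],[0,0,0]],
    [[0,0,0],[0,0,0]]
  ]
}}

```text
t: 4.88
tcp_pos: [0.5274, -0.0099, 0.2272]
tcp_rot: [-0.003, -0.049, 0.999, 0.0]
ft_force: [0.8, 0.2, -0.1]
opening: -0.0002
grasp_force: 0.0
```

```bash
python3 st.py
python3 - <<'E'
from h import *
p,d=robot.snapshot('scene'); save('s1.png',cv2.resize(p[110:290,190:430],None,fx=3.2,fy=3.2))
E
```

```text
t 4.88 X 0.5237447090166333 Y -0.06251983928067148 z 0.22722116165895706 open -0.00015405220014163526 F [ 0.83012639  0.17895778 -0.09147555]
[[-1.     0.002 -0.005]
 [ 0.002  1.     0.001]
 [ 0.005  0.001 -1.   ]]
```

View pics/s1.png

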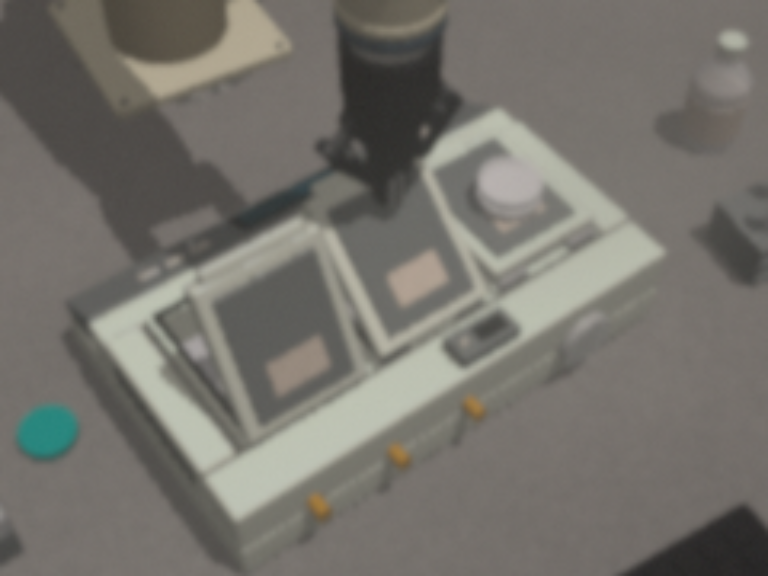

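The fingertips are on the raised panel near the front edge at about crop (395,200), and the middle lid has moved down, clear of its neighbours. I'll continue along the arc.

Request:
{"name": "apply_moves", "arguments": {
  "plan": [
    [[0.8,0,0.5],[0,0,0]],
    [[0.8,0,0.7],[0,0,0]],
    [[0.7,0,0.8],[0,0,0]],
    [[0.65,0,0.85],[0,0,0]],
    [[0.55,0,0.9],[0,0,0]],
    [[0.45,0,0.95],[0,0,0]],
    [[0.4,0,0.9],[0,0,0]],
    [[0.3,0,0.9],[0,0,0]],
    [[0.1,0,0.5],[0,0,0]],
    [[0,0,0.4],[0,0,0]],
    [[0,0,0],[0,0,0]]
  ]
}}

```text
t: 5.85
tcp_pos: [0.4833, -0.0144, 0.1544]
tcp_rot: [-0.001, -0.049, 0.999, 0.0]
ft_force: [-0.4, 0.4, -0.3]
opening: 0.0002
grasp_force: 0.0
```

```bash
python3 st.py
```

```text
t 5.85 X 0.4794795675416816 Y -0.06259731134368922 z 0.15438194513769904 open 0.00022099625013106194 F [-0.41787601  0.35757263 -0.28930832]
[[-1.     0.002 -0.001]
 [ 0.002  1.     0.   ]
 [ 0.001  0.    -1.   ]]
```

Request:
{"name": "apply_moves", "arguments": {
  "plan": [
    [[0,0,0.2],[0,0,0]],
    [[0,0,0.1],[0,0,0]],
    [[0,0,0.1],[0,0,0]],
    [[0,0,0],[0,0,0]],
    [[0,0,0],[0,0,0]]
  ]
}}

```text
t: 6.27
tcp_pos: [0.4841, -0.0145, 0.152]
tcp_rot: [0.001, -0.049, 0.999, -0.0]
ft_force: [-0.7, 1.0, 4.3]
opening: -0.0
grasp_force: 2.5
```

Request:
{"name": "apply_moves", "arguments": {
  "plan": [
    [[0,0,0.15],[0,0,0]],
    [[0,0,0.15],[0,0,0]],
    [[0,0,0],[0,0,0]],
    [[0,0,0],[0,0,0]]
  ]
}}

```text
t: 6.6
tcp_pos: [0.4841, -0.0145, 0.1517]
tcp_rot: [0.001, -0.049, 0.999, -0.0]
ft_force: [-13.4, 0.2, 41.0]
opening: 0.0001
grasp_force: 20.4
```

The force rises steeply with no further travel, at the expected panel height, so the middle lid is shut. Now I'll go up and over to behind the right lid.

Request:
{"name": "apply_moves", "arguments": {
  "plan": [
    [[0,0,-0.6],[0,0,0]],
    [[0,0,-2],[0,0,0]],
    [[0,0,-3],[0,0,0]],
    [[0,0,-3],[0,0,0]],
    [[0,0,-3],[0,0,0]],
    [[0,0,-3],[0,0,0]],
    [[0,0,-3],[0,0,0]],
    [[0,0,-3],[0,0,0]],
    [[0,0,-0.9],[0,0,0]],
    [[-2.6,-2.7,0],[0,0,0]],
    [[-2.6,-2.7,0],[0,0,0]],
    [[-2.6,-2.7,0],[0,0,0]],
    [[-2.6,-2.7,0],[0,0,0]],
    [[-2.6,-2.6,0],[0,0,0]],
    [[0,0,0],[0,0,0]]
  ]
}}

```text
t: 7.85
tcp_pos: [0.6298, -0.1389, 0.3619]
tcp_rot: [0.001, -0.048, 0.999, -0.001]
ft_force: [-1.5, -0.5, 1.2]
opening: -0.0001
grasp_force: 0.0
```

```bash
python3 st.py
python3 - <<'E'
from fit import *
p,d=robot.snapshot('scene'); np.save('scene_d.npy',d)
S,_=cloud('scene'); X=S@EX;Y=S@EY
k=(S[:,2]>.16)&(S[:,2]<.27)&(X>.5)&(X<.6)&(Y>-.24)&(Y<-.145); print('lid1 ztop',S[k][:,2].max())
for r in (.03,.05,.07):
    k=(X>.591-r-.01)&(X<.591-r+.01)&(abs(Y+.066)<.03)&(S[:,2]<.2); print(r,np.median(S[k][:,2]))
E
```

```text
t 7.85 X 0.6128101284064189 Y -0.20109809866943865 z 0.3618583955636926 open -9.774274413877416e-05 F [-1.4738374  -0.48596881  1.20701491]
[[-1.     0.004  0.001]
 [ 0.004  1.    -0.002]
 [-0.001 -0.002 -1.   ]]
lid1 ztop 0.2538053480726649
0.03 0.13003887481935644
0.05 0.13064539486400928
0.07 0.13037170042428317
```

The middle lid's panel is flat at 0.130 m, so it is closed. Now the right lid.

Request:
{"name": "apply_moves", "arguments": {
  "plan": [
    [[0,0.1,-0.0],[0,0,0]],
    [[0,0.1,2.2],[0,0,0]],
    [[0,0.1,2.2],[0,0,0]],
    [[0,0.1,2.2],[0,0,0]],
    [[0,0,2.2],[0,0,0]],
    [[0,0,2.2],[0,0,0]],
    [[1.2,0,0],[0,0,0]],
    [[1.2,0,0],[0,0,0]],
    [[1,0,0],[0,0,0]],
    [[0,0,0],[0,0,0]]
  ]
}}

```text
t: 8.73
tcp_pos: [0.5896, -0.1337, 0.2536]
tcp_rot: [-0.001, -0.049, 0.999, 0.0]
ft_force: [0.0, 0.3, -0.9]
opening: 0.0003
grasp_force: 0.0
```

```bash
python3 st.py
```

```text
t 8.73 X 0.5733139883866949 Y -0.19184864610812846 z 0.25362176009259385 open 0.000267243055106293 F [ 0.04325931  0.29746658 -0.87523672]
[[-1.     0.001 -0.001]
 [ 0.001  1.     0.   ]
 [ 0.001  0.    -1.   ]]
```

Request:
{"name": "apply_moves", "arguments": {
  "plan": [
    [[0.4,0,0.1],[0,0,0]],
    [[0.4,0,0.1],[0,0,0]],
    [[0.5,0,0.15],[0,0,0]],
    [[0.6,0,0.25],[0,0,0]],
    [[0.85,0,0.4],[0,0,0]],
    [[0.85,0,0.5],[0,0,0]],
    [[0.8,0,0.55],[0,0,0]],
    [[0.75,0,0.6],[0,0,0]],
    [[0,0,0],[0,0,0]]
  ]
}}

```text
t: 9.48
tcp_pos: [0.5378, -0.1394, 0.225]
tcp_rot: [-0.002, -0.049, 0.999, 0.001]
ft_force: [-0.9, -0.6, 0.3]
opening: -0.0001
grasp_force: 0.0
```

```bash
python3 st.py
```

```text
t 9.48 X 0.5211960019747722 Y -0.1924104256053723 z 0.22495277348933262 open -0.00010661062552736165 F [-0.85649624 -0.55242659  0.33540533]
[[-1.     0.002 -0.004]
 [ 0.002  1.     0.001]
 [ 0.004  0.001 -1.   ]]
```

Request:
{"name": "apply_moves", "arguments": {
  "plan": [
    [[0.7,0,0.5],[0,0,0]],
    [[0.75,0,0.7],[0,0,0]],
    [[0.7,0,0.8],[0,0,0]],
    [[0.6,0,0.85],[0,0,0]],
    [[0.5,0,0.9],[0,0,0]],
    [[0.45,0,0.9],[0,0,0]],
    [[0.4,0,0.9],[0,0,0]],
    [[0.3,0,0.8],[0,0,0]],
    [[0.1,0,0.5],[0,0,0]],
    [[0,0,0.4],[0,0,0]],
    [[0,0,0.1],[0,0,0]],
    [[0,0,0],[0,0,0]]
  ]
}}

```text
t: 10.48
tcp_pos: [0.4958, -0.1438, 0.1529]
tcp_rot: [-0.0, -0.049, 0.999, 0.0]
ft_force: [-0.1, 0.6, -0.4]
opening: -0.0003
grasp_force: 0.0
```

Request:
{"name": "apply_moves", "arguments": {
  "plan": [
    [[0,0,0.1],[0,0,0]],
    [[0,0,0.1],[0,0,0]],
    [[0,0,0],[0,0,0]],
    [[0,0,0],[0,0,0]]
  ]
}}

```text
t: 10.82
tcp_pos: [0.4963, -0.1439, 0.152]
tcp_rot: [0.0, -0.049, 0.999, -0.0]
ft_force: [-2.1, 0.5, 4.3]
opening: -0.0002
grasp_force: 2.4
```

Request:
{"name": "apply_moves", "arguments": {
  "plan": [
    [[0,0,0.15],[0,0,0]],
    [[0,0,0.1],[0,0,0]],
    [[0,0,0],[0,0,0]],
    [[0,0,0],[0,0,0]]
  ]
}}

```text
t: 11.15
tcp_pos: [0.4964, -0.1439, 0.1518]
tcp_rot: [0.001, -0.049, 0.999, -0.0]
ft_force: [-9.7, 2.4, 32.0]
opening: -0.0002
grasp_force: 15.7
```

Request:
{"name": "apply_moves", "arguments": {
  "plan": [
    [[0,0,-0.6],[0,0,0]],
    [[0,0,-2],[0,0,0]],
    [[0,0,-3],[0,0,0]],
    [[0,0,-3],[0,0,0]],
    [[0,0,-3],[0,0,0]],
    [[0,0,-3],[0,0,0]],
    [[0,0,-3],[0,0,0]],
    [[0,0,-2],[0,0,0]],
    [[0,0,0],[0,0,0]],
    [[0,0,0],[0,0,0]],
    [[0,0,0],[0,0,0]]
  ]
}}

```text
t: 12.07
tcp_pos: [0.4954, -0.1437, 0.3441]
tcp_rot: [-0.0, -0.049, 0.999, 0.0]
ft_force: [-0.6, 0.6, -0.3]
opening: 0.0003
grasp_force: 0.0
```

Run:
```python
from fit import *
p,d=robot.snapshot('scene'); np.save('scene_d.npy',d); save('s2.png',cv2.resize(p[100:320,150:470],None,fx=2.4,fy=2.4))
S,_=cloud('scene'); X=S@EX;Y=S@EY
for y in (-.066,-.196):
  for r in (.03,.05,.07,.09,.11):
    k=(abs(X-.591+r)<.008)&(abs(Y-y)<.03)&(S[:,2]<.2); print(y,r,k.sum(),np.median(S[k][:,2]))
```

```text
-0.066 0.03 102 0.13022961551209244
-0.066 0.05 98 0.13074690381223536
-0.066 0.07 96 0.13010977697521567
-0.066 0.09 89 0.13015838952982636
-0.066 0.11 88 0.13016840455551987
-0.196 0.03 120 0.13021025624562113
-0.196 0.05 113 0.13074516404771647
-0.196 0.07 104 0.13016905105917853
-0.196 0.09 104 0.13017807303197748
-0.196 0.11 102 0.13014819846739284
```

View pics/s2.png

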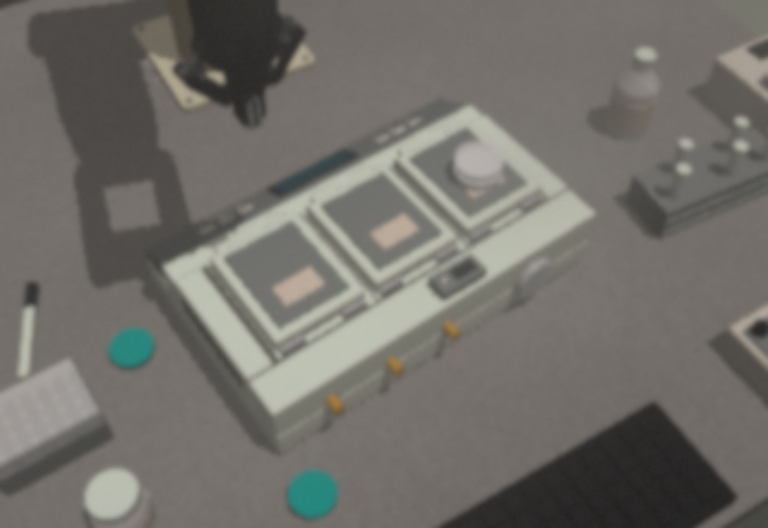

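All three lids lie flat at 0.130 m. The stack at (478,165) and the logger at (457,275) look undisturbed, and the robot is clear.

```bash
python3 -c "
from bench import robot
print(robot.sign_off())"
```

```text
the job is handed in; nothing more can be done
None
```

I closed both open lids with closed fingertips and pressed them fully shut: both panels measure flat at 0.130 m. Nothing else on the bench looked moved in the last picture, the dishes now under the lids can't be seen, and I handed the job in at about 12 s (no verdict came back).

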